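# Sort the slicer stud blocks, then hold the angle gauge at its mark on the passed stud

## Robot

A 7-joint arm with a two-finger parallel gripper is mounted at the origin on the work surface. World frame = base frame: x ahead of the robot, y to its left, z up, the work surface at z = 0. Lengths are in m, angles in rad, forces in N, time in s.
With the tool pointing down it reaches from about 0.425 to 0.8 m from the base axis. Payload 8.3 kg.
Tool frame: the origin (TCP) lies at the very end of the fingers, on their centre line; the grasp point (between the pads) lies 19 mm behind it; z points along the fingers, y is the line along which they close (so a half turn about z gives the same grasp; the last joint's range is limited). The gripper opens to 85 mm and grips with 20 to 120 N. Pads are 22 mm wide; open, the fingers measure 114 mm over their backs; the gripper's body (76 mm by 85 mm) begins 54 mm behind the grasp point. The pads swing forward as they close: fully open they stand 13 mm farther back than shut.
Start: joints at [1.104, 0.383, 0.016, 1.37, -0.006, 1.388, -0.046], TCP at [0.246, -0.575, 0.231] pointing down, gripper open.
Joint ranges: [-2.95, 2.95], [-0.25, 2.06], [-1.52, 1.56], [0.18, 2.33], [-1.44, 4.58], [0.02, 2.06], [-3.01, 3.01]. Speed limits (rad/s): [2.39, 2.39, 3.01, 3.01, 3.14, 3.14, 3.14].

## Interface

Orientations are given as a 3x3 rotation matrix whose columns are the frame's x, y, z axes.
In Python, from station import env gives the robot as it stands. The module is installed in compiled form; this text tells all that it offers.
- The arm moves only by the tool drive_tool, never from a script. Its arguments are lists of equal length, an entry for each row: "turn": the turn, a rotation vector about the tool's x, y, z in rad, a list of three; "translation": the shift along the tool's x, y, z in mm, a list of three; "claw": the closure, from 0 (fully open) to 1 (shut). A call has exactly 5 rows; each row is the pose to reach, as a shift and turn from the pose commanded when the call began, along the tool's axes at that moment; what a row does not reach only later rows make up. A row lasts 1/10 s, in which the tool goes at most 50 mm and 8.59 degrees, less where a joint would pass 70% of its speed; a pose out of reach is approached as far as the arm can. A call with a gripper value outside its range is refused whole. The fingers move at their own pace and stop on an object; "newtons" is the grip in N (left out, the last holds). Time passes only in rows, so rows that repeat a pose let the fingers close, or fill a call up. It gives the time, the measured TCP pose, the force, the opening and the grip force at its end, in the units of the state.
- env.get_state(): the state, without advancing time (a new reading comes with each control period).
- env.camera(name): name is "side" or "top"; returns (picture, depth): 384x512x3 uint8, red, green, blue; 384x512 float32, m along the optical axis (not along the pixel's ray), 0 where there is no reading.
- env.get_calibration(name): a dict with "vertical_fov" (degrees; the focal length in pixels is half the picture's height over the tangent of half this angle, whatever the lens; pixels are square), "cx", "cy" (the principal point, pixels), "rvec" (rotation vector, rad) and "tvec" (3), from world to camera coordinates, as OpenCV has them. Camera axes: x right, y down, z forward; pixel columns grow to the right and rows downward; lengths in m; the calibration is good to about 2 mm. A picture is of the moment at which its call begins. get_calibration takes no time and is no camera call.
- env.finish_job(): hands the job in; it is judged then, once.
The state is a dict: "t": time; "joint_pos": joint angles; "qd": joint speeds; "joint_torque": joint torques, N m; "ee_pos": TCP position; "ee_rot": TCP orientation; "contact_force": force on the tool from outside, world axes, zero at the start; "ft_torque": the same for the moment, N m; "width": opening from 0.0 (shut) to 1.0 (fully open); "gripper_force": force on a finger pad.
Only numpy, scipy, OpenCV 4.12 (cv2) and the standard library are available. Lean on these libraries where they do the work, as an engineer would, in place of code of your own. Each camera call takes 0.05 s, during which the arm holds its last target. There are 200 camera calls.

## Task

Sort the two slicer stud blocks by their tags: the green-tagged one down flat in the green pass nest, the red-tagged one in the red reject nest. Then pick up the blue angle gauge by its black handle, stand it upright with its foot on the crown of the stud in the green nest, and, keeping it lightly on the crown, rock it until its swinging black pointer settles on the red mark. Finish while holding it there, still gripped and touching the stud; leave the other things on the bench alone.

Things in the scene. Friction and masses are not known exactly. Their poses are not given: they have to be found in the camera images.
- green_block: Green-tagged stud block, 59 mm tall over all: steel base 56 (x) x 40 (y) x 22 mm high, on it centred a square aluminium shank 22 x 22 mm from 22 to 52 mm up, then a worn rounded crown (sphere radius 9 mm, centre 50 mm up, 2 mm to the block's +y, top at 59 mm). Loose, about 0.3 kg. Coloured green tag plates (13 x 36 mm) lie on the base top on both x sides of the shank. Origin: centre of the underside; z up. Grip it by the shank.
- green_block_crown (a point): Top of the green-tagged block's crown: 59 mm above the block's underside, 2 mm to the block's +y; hard metal that hardly gives; axes as the block.
- red_block: Red-tagged stud block, 59 mm tall over all: steel base 56 (x) x 40 (y) x 22 mm high, on it centred a square aluminium shank 22 x 22 mm from 22 to 52 mm up, then a worn rounded crown (sphere radius 9 mm, centre 50 mm up, 2 mm to the block's +y, top at 59 mm). Loose, about 0.3 kg. Coloured red tag plates (13 x 36 mm) lie on the base top on both x sides of the shank. Origin: centre of the underside; z up. Grip it by the shank.
- pass_nest_floor (a point): Pass nest: green plastic tray nest fixed to the bench, 74 (x) x 58 (y) x 12 mm outside, walls and floor 5 mm, so the pocket is 64 x 48 mm and takes a block with 4 mm to spare on each side (block x along nest x, either way round). This point: centre of the pocket floor, 5 mm above the bench; axes as the nest, x along its long side, z up.
- reject_nest_floor (a point): Reject nest: red plastic tray nest fixed to the bench, 74 (x) x 58 (y) x 12 mm outside, walls and floor 5 mm, so the pocket is 64 x 48 mm and takes a block with 4 mm to spare on each side (block x along nest x, either way round). This point: centre of the pocket floor, 5 mm above the bench; axes as the nest, x along its long side, z up.
- gauge: Loose pendulum angle gauge, about 0.3 kg, 134 mm tall, standing on its foot. Flat steel foot 30 (x) x 84 (y) x 8 mm; blue round case of radius 44 mm, 20 mm thick along x, centred 52 mm up; black upright handle on top, 18 mm thick (x), 40 mm wide (y), free from 96 to 134 mm up: grip it across its thickness. White dials on both x faces. Origin: centre of the foot's underside; z up through the handle, x square to the dials.
- pointer (a joint): Angle (rad) of the black pointer, hung freely on the dial centre (52 mm up, axis gauge x, same on both faces). 0 = pointing to the middle of the foot; positive = the tip swung to gauge +y. It always hangs towards the ground, swings at about 3 Hz and settles in about 1 s; tilting the gauge by an angle t about its +x axis (right-hand rule) makes it read -t.
- mark (a joint): Angle (rad) of the red mark on the dial's lower rim, counted as the pointer's: preset between 0.17 and 0.38 and fixed for the run. The gauge reads right when the pointer's value equals this one.
- pointer_tip (a point): Tip of the pointer, 31 mm from the dial centre, on the +x face; axes as the pointer, z from the tip to the dial centre.
- mark_tip (a point): Middle of the red mark, 34.5 mm from the dial centre, on the +x face; axes as the mark, z towards the dial centre.
- grease_jar: Bystander: white jar with red cap, radius 28 mm, 70 mm tall. Origin: centre of the underside.
- screwdriver: Bystander: yellow-handled screwdriver, lying along its x.
- wrench: Bystander: steel wrench, lying along its x.
- label_roll: Bystander: paper label roll, 70 mm across, 40 mm tall, standing on its end.
- screw_tub: Bystander: clear open tub, 90 x 70 x 35 mm.
- knob_part: Bystander: black knob, 40 mm across, 24 mm tall.

How it is judged:
By the outcome, as a careful person would: the job done as asked, in the order asked, and still so for the second after the job is handed in, while the arm keeps its last pose, push and grip.
It also fails if it takes over 58 s, if anything falls off the work surface, if the arm or the gripper's body presses on something with over 40 N, if the wrist force passes 120 N, or if a joint passes its speed limit or range.

## Working session

There is one attempt and no reset: what is moved stays moved. The work goes in short steps, Python scripts to look and compute and a tool call to move; the robot and the scene stay as the last step left them, time stands still between calls to the robot, and variables do not carry over. Pictures are saved under pics/ and viewed, at most 10 in all, crops included, and the job is handed in when it is done.

Besides the shell and the picture viewer there is one more tool, called as name(argument=value, ...), one argument or row to a line, values as JSON. drive_tool: Moves the arm, as the interface text tells. Its arguments: {"type":"object","properties":{"turn":{"type":"array","items":{"type":"array","items":{"type":"number"}}},"translation":{"type":"array","items":{"type":"array","items":{"type":"number"}}},"claw":{"type":"array","items":{"type":"number"}},"newtons":{"type":"number"}},"required":["turn","translation","claw"]}

```bash
mkdir -p pics; cat > h.py <<'E'
import numpy as np, cv2
from station import env
def cal(n):
    c=env.get_calibration(n); f=192/np.tan(np.radians(c["vertical_fov"])/2)
    R=cv2.Rodrigues(np.array(c["rvec"],float))[0]; return f,c["cx"],c["cy"],R,np.array(c["tvec"],float).ravel(),c
def cloud(n,d):
    f,cx,cy,R,t,_=cal(n); v,u=np.mgrid[:384,:512]
    P=np.stack([(u-cx)/f*d,(v-cy)/f*d,d],-1); W=(P-t)@R; W[d==0]=np.nan; return W
def proj(n,p):
    f,cx,cy,R,t,_=cal(n); q=np.atleast_2d(p)@R.T+t; return np.c_[q[:,0]/q[:,2]*f+cx,q[:,1]/q[:,2]*f+cy]
def shot(n,name):
    im,d=env.camera(n); cv2.imwrite(f"pics/{name}.png",im[...,::-1]); np.savez(f"pics/{name}.npz",im=im,d=d,W=cloud(n,d)); return im,d,cloud(n,d)
E
python3 - <<'E'
from h import *
for n in("side","top"):
    shot(n,n+"0"); print(cal(n)[5], -cal(n)[3].T@cal(n)[4])
print(env.get_state())
a=cv2.imread("pics/side0.png");b=cv2.imread("pics/top0.png")
E
```

```text
{'vertical_fov': 51.50043946335128, 'cx': 251.04660482855, 'cy': 188.91633602319789, 'rvec': array([ 1.07982231, -2.49254021,  0.94773339]), 'tvec': array([0.40202039, 0.34899664, 0.9983261 ])} [8.94285029e-04 5.75521730e-01 9.74088284e-01]
{'vertical_fov': 55.97933023102696, 'cx': 250.62198373470687, 'cy': 194.61808280663155, 'rvec': array([ 2.10965084, -2.15379535,  0.18803329]), 'tvec': array([0.01313516, 0.57322956, 1.09993849])} [0.37493134 0.00613669 1.18237819]
{'t': 0.1, 'joint_pos': array([ 1.10406909,  0.38417483,  0.01636618,  1.37104643, -0.00633411,
        1.38820298, -0.04652052]), 'qd': array([ 0.00107757, -0.00274646, -0.00095875, -0.00309812, -0.00182898,
       -0.00047987,  0.00178246]), 'joint_torque': array([ 2.61543275e-03, -6.29131150e+01,  8.47215112e-01, -3.72759104e+01,
        1.66799332e-02,  1.03158929e-02,  1.02797463e-05]), 'ee_pos': array([ 0.24545956, -0.57428716,  0.23036704]), 'ee_rot': array([[ 9.19546215e-01,  3.92981273e-01, -6.91776799e-04],
       [ 3.92981881e-01, -9.19544744e-01,  1.64437978e-03],
       [ 1.00907384e-05, -1.78393895e-03, -9.99998409e-01]]), 'contact_force': array([ 0.08215625,  0.3952636 , -0.17725286]), 'ft_torque': array([ 0.00319705, -0.00282009, -0.00603281]), 'gripper_force': 0.0, 'width': 1.0014462555301173}
```

View pics/top0.png

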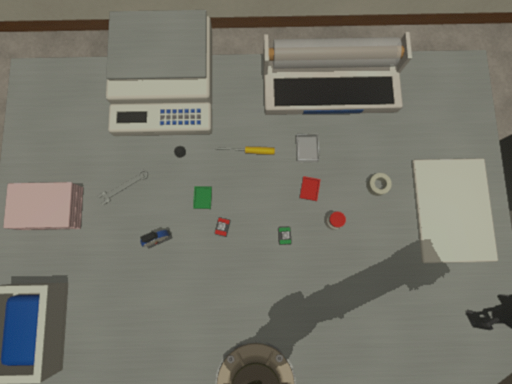

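View pics/side0.png

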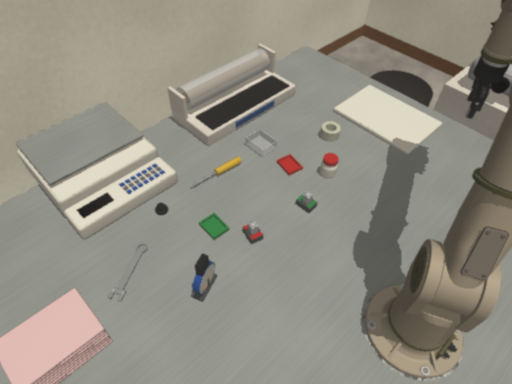

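The top view shows the green nest at (203,197), red nest (310,188), red block (222,227), green block (285,235) and gauge (155,238). The side view agrees, with the gauge at (203,275).

```bash
python3 - <<'E'
from h import *
R={n:np.load(f"pics/{n}0.npz") for n in("top","side")}
box={"top":dict(gn=(190,183,216,212),rn=(297,174,324,204),rb=(211,214,234,240),gb=(275,222,296,248),ga=(136,222,176,252)),
"side":dict(gn=(195,210,232,242),rn=(273,150,306,178),rb=(238,216,268,246),gb=(292,186,322,215),ga=(186,248,222,304))}
for n in box:
  im=R[n]["im"].astype(int);W=R[n]["W"]
  for k,(a,b,c,d) in box[n].items():
    s=im[b:d,a:c];w=W[b:d,a:c]; r,g,bl=s[...,0],s[...,1],s[...,2]
    m={"g":g-np.maximum(r,bl)>25,"r":r-np.maximum(g,bl)>50}[k[0]] if k!="ga" else (bl-r>40)
    p=w[m];z=w[...,2]
    if k!="ga":
      rect=cv2.minAreaRect((p[:,:2]*1000).astype(np.float32)); print(n,k,"col",np.round(rect[0],1),np.round(rect[1],1),round(rect[2],1),"n",m.sum(),"med",np.round(np.nanmedian(p,0),4))
    hi={"gn":0.004,"rn":.004,"rb":.04,"gb":.04,"ga":.1}[k]
    q=w[z>hi]; 
    if len(q): 
      rect=cv2.minAreaRect((q[:,:2]*1000).astype(np.float32)); print("   z>",hi,len(q),np.round(rect[0],1),np.round(rect[1],1),round(rect[2],1),"mean",np.round(q.mean(0),4),"zmax",np.round(np.nanmax(z),4))
    q=w[z>.012]
    if len(q): rect=cv2.minAreaRect((q[:,:2]*1000).astype(np.float32)); print("   z>.012",len(q),np.round(rect[0],1),np.round(rect[1],1),round(rect[2],1))
def crop(n,x0,y0,x1,y1,s): return cv2.resize(R[n]["im"][y0:y1,x0:x1,::-1],None,fx=s,fy=s,interpolation=cv2.INTER_CUBIC)
A=crop("top",130,170,330,260,4);B=crop("side",180,180,330,310,2.2)
o=np.zeros((600,800,3),np.uint8);o[:360]=A;B=B[:240];B=crop("side",180,180,330,225,5)[:240,:750]
s=crop("side",180,190,330,305,2.08);o[360:360+s.shape[0],:s.shape[1]]=s[:240]
cv2.imwrite("pics/c0.png",o)
E
```

```text
top gn col [575.8 161.4] [58.3 74.2] 86.1 n 408 med [0.5762 0.1619 0.0056]
   z> 0.004 288 [572.  160.8] [97.2 69.9] 8.4 mean [0.5754 0.1606 0.008 ] zmax 0.017
   z>.012 34 [577.7 161.3] [57.9 71.2] 86.5
top rn col [nan nan] [0. 0.] 0.0 n 390 med [ 0.5988 -0.1957  0.0058]
   z> 0.004 299 [ 598.2 -199.8] [74.4 90.3] 73.7 mean [ 0.5987 -0.1947  0.0082] zmax 0.017
   z>.012 45 [ 598.7 -193.9] [57.1 74. ] 77.8
top rb col [476.9  95.8] [36.1 52. ] 75.1 n 92 med [0.4653 0.0954 0.0227]
   z> 0.04 54 [476.9  96.1] [22.  22.1] 75.1 mean [0.4766 0.0958 0.0526] zmax 0.0629
   z>.012 221 [476.6  96.3] [40.2 55.5] 75.6
top gb col [ 444.7 -104.2] [52.8 33.2] 2.8 n 90 med [ 0.4446 -0.1045  0.0231]
   z> 0.04 53 [ 444.5 -104.8] [22.4 22.1] 89.4 mean [ 0.4436 -0.1037  0.0533] zmax 0.06
   z>.012 223 [ 444.  -104.3] [55.2 40. ] 2.4
   z> 0.1 120 [442.9 303.6] [18.3 39.8] 22.1 mean [0.4421 0.3012 0.1283] zmax 0.1374
   z>.012 312 [440.7 301.6] [24.8 86.3] 25.1
side gn col [573.6 161.7] [59.2 75.3] 86.4 n 442 med [0.5745 0.162  0.0086]
   z> 0.004 555 [579.9 162.3] [109.5 116.5] 48.4 mean [0.5749 0.1625 0.0086] zmax 0.0186
   z>.012 123 [573.5 162.6] [58.6 76.1] 87.7
side rn col [ 596.6 -190.8] [55.6 76.5] 73.6 n 297 med [ 0.5973 -0.1945  0.0088]
   z> 0.004 455 [ 602.7 -199.5] [112.8 134.3] 44.3 mean [ 0.6013 -0.1968  0.0084] zmax 0.0225
   z>.012 97 [ 596.9 -193.7] [61.  78.1] 80.3
side rb col [473.8  98.4] [35.7 51.3] 77.3 n 72 med [0.4581 0.1035 0.025 ]
   z> 0.04 71 [474.1  97.3] [22.1 23.2] 79.2 mean [0.472  0.099  0.0532] zmax 0.0631
   z>.012 270 [474.3  96.8] [41.3 58.3] 76.0
side gb col [ 449.4 -103.4] [65.6 33.7] 3.2 n 68 med [ 0.4277 -0.0997  0.0255]
   z> 0.04 65 [ 442.2 -103.3] [21.6 25.1] 1.0 mean [ 0.4403 -0.1003  0.0525] zmax 0.0636
   z>.012 253 [ 443.4 -102.2] [58.8 40.1] 2.0
   z> 0.1 209 [439.6 305. ] [18.9 41.2] 21.5 mean [0.4361 0.3074 0.1267] zmax 0.1391
   z>.012 628 [437.5 303.6] [23.7 88.3] 21.5
```

View pics/c0.png

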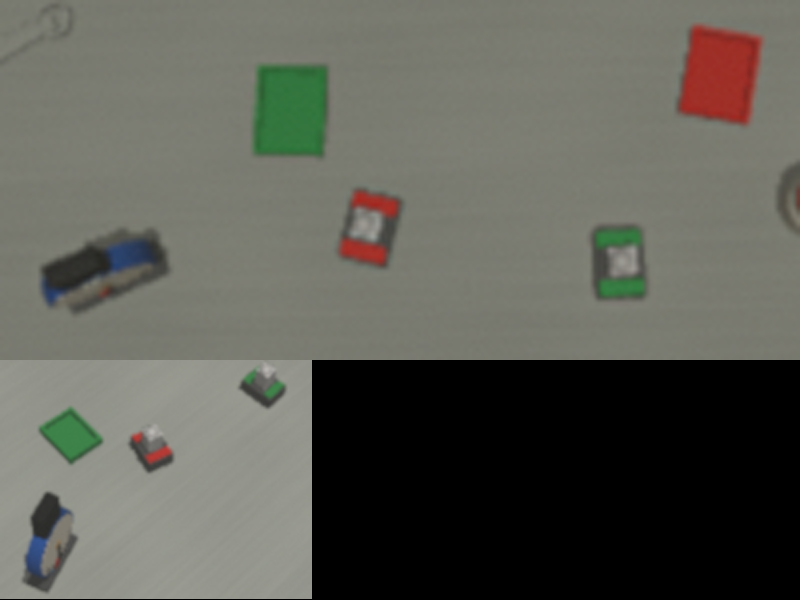

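```bash
cat >> h.py <<'E'
from scipy.spatial.transform import Rotation as Ro
def Rt(yaw,tilt=0): # deg; tool down, tool x at yaw; tilt = turn about tool y
    a=np.radians(yaw); x=np.array([np.cos(a),np.sin(a),0]);y=np.array([np.sin(a),-np.cos(a),0])
    return np.c_[x,y,[0,0,-1]]@Ro.from_euler('y',tilt,degrees=True).as_matrix()
def plan(wps,p=None,R=None):
    """wps: list of (pos,R); prints turn / translation of each, from the one before"""
    s=env.get_state(); p=s["ee_pos"] if p is None else p; R=s["ee_rot"] if R is None else R
    for q,Q in wps:
        print("turn",np.round(Ro.from_matrix(R.T@Q).as_rotvec(),3)," trans",np.round(R.T@(np.array(q)-p)*1000,1)); p,R=np.array(q),Q
E
python3 - <<'E'
from h import *
D={n:np.load(f"pics/{n}0.npz") for n in("top","side")}
box={"top":dict(gn=(186,179,220,216),rn=(293,170,328,208)),"side":dict(gn=(192,207,235,245),rn=(270,147,309,181))}
for n in box:
  f,cx,cy,R,t,_=cal(n);C=-R.T@t
  for k,(a,b,c,d) in box[n].items():
    s=D[n]["im"][b:d,a:c].astype(np.float32);S=8
    sc=s[...,1]-np.maximum(s[...,0],s[...,2]) if k=="gn" else s[...,0]-np.maximum(s[...,1],s[...,2])
    sc=cv2.resize(sc,None,fx=S,fy=S,interpolation=cv2.INTER_CUBIC)
    m=(sc>.5*np.percentile(sc,80)).astype(np.uint8)
    ct=max(cv2.findContours(m,0,1)[0],key=cv2.contourArea)[:,0].astype(float)
    uv=(ct+.5)/S-.5+[a,b]
    ray=np.c_[(uv[:,0]-cx)/f,(uv[:,1]-cy)/f,np.ones(len(uv))]@R
    P=C+ray*((.012-C[2])/ray[:,2])[:,None]
    print(n,k,cv2.minAreaRect((P[:,:2]*1000).astype(np.float32)))
  im=D[n]["im"].astype(int);W=D[n]["W"];a,b,c,d=(136,222,176,255) if n=="top" else (186,248,222,306)
  s=im[b:d,a:c];w=W[b:d,a:c];m=s[...,0]-np.maximum(s[...,1],s[...,2])>15
  v=w[m]-[.441,.3045,0];e=np.radians(22);print(n,"mark: n",m.sum(),"along gx,gy(112deg),z:",np.round(np.c_[v[:,:2]@[np.cos(e),np.sin(e)],v[:,:2]@[-np.sin(e),np.cos(e)],v[:,2]],3).tolist(),s[m].tolist())
p0=np.array([.246,-.575,.231]);pg=np.array([.443,-.1035,.13])
plan([(p0+(pg-p0)*i/3,Rt(23.1+(2.4-23.1)*i/3)) for i in(1,2,3)]+[([.443,-.1035,.026],Rt(2.4))],p0)
E
```

```text
top gn ((575.4400024414062, 161.01358032226562), (58.800010681152344, 74.72339630126953), 87.35967254638672)
top rn ((597.9365234375, -194.44058227539062), (58.7818489074707, 75.2314682006836), 78.32931518554688)
top mark: n 6 along gx,gy(112deg),z: [[-0.009, 0.006, 0.032], [-0.009, 0.004, 0.026], [-0.01, 0.001, 0.026], [-0.011, 0.008, 0.024], [-0.011, 0.007, 0.016], [-0.011, 0.014, 0.007]] [[102, 83, 68], [97, 64, 52], [72, 54, 47], [103, 67, 59], [90, 56, 50], [85, 69, 65]]
side gn ((573.6049194335938, 163.56500244140625), (62.455623626708984, 81.44705963134766), 87.47467803955078)
side rn ((596.3963012695312, -191.56051635742188), (64.76184844970703, 84.23416900634766), 77.99716186523438)
side mark: n 14 along gx,gy(112deg),z: [[-0.012, -0.001, 0.058], [-0.011, 0.007, 0.028], [-0.013, 0.005, 0.026], [-0.01, 0.01, 0.028], [-0.012, 0.009, 0.028], [-0.013, 0.005, 0.021], [-0.011, 0.012, 0.027], [-0.012, 0.01, 0.024], [-0.012, 0.005, 0.014], [-0.01, 0.012, 0.02], [-0.013, 0.011, 0.02], [-0.012, 0.006, 0.011], [-0.011, 0.014, 0.019], [-0.01, 0.009, 0.008]] [[131, 115, 91], [119, 91, 83], [90, 63, 59], [129, 107, 98], [121, 76, 70], [95, 63, 61], [122, 98, 90], [111, 63, 59], [92, 66, 63], [108, 84, 77], [102, 61, 58], [87, 71, 69], [95, 72, 67], [91, 66, 64]]
turn [-0.002  0.     0.121]  trans [ 122.1 -118.7   33.9]
turn [0.   0.   0.12]  trans [ 106.9 -132.6   33.7]
turn [0.   0.   0.12]  trans [  90.2 -144.5   33.7]
turn [ 0.  0. -0.]  trans [  0.   0. 104.]
```

drive_tool(
  turn=[
    [0, 0, 0.12],
    [0, 0, 0.12],
    [0, 0, 0.12],
    [0, 0, 0.12],
    [0, 0, 0.12],
  ],
  translation=[
    [122, -119, 34],
    [122, -119, 34],
    [122, -119, 34],
    [122, -119, 34],
    [122, -119, 34],
  ],
  claw=[0, 0, 0, 0, 0],
  newtons=50,
)

```text
t: 0.6
ee_pos: [0.3132, -0.413, 0.1964]
ee_rot: [[0.958, 0.286, -0.0], [0.286, -0.958, 0.003], [0.0, -0.003, -1.0]]
contact_force: [-0.5, -0.3, 0.1]
width: 1.001
gripper_force: 0.0
```

drive_tool(
  turn=[
    [0, 0, 0.12],
    [0, 0, 0.12],
    [0, 0, 0.12],
    [0, 0, 0.12],
    [0, 0, 0.12],
  ],
  translation=[
    [107, -133, 34],
    [107, -133, 34],
    [107, -133, 34],
    [107, -133, 34],
    [107, -133, 34],
  ],
  claw=[0, 0, 0, 0, 0],
)

```text
t: 1.1
ee_pos: [0.3777, -0.2564, 0.1627]
ee_rot: [[0.986, 0.169, -0.001], [0.169, -0.986, 0.001], [-0.0, -0.002, -1.0]]
contact_force: [0.4, 0.9, 1.1]
width: 0.999
gripper_force: 0.0
```

drive_tool(
  turn=[
    [0, 0, 0.12],
    [0, 0, 0.12],
    [0, 0, 0.12],
    [0, 0, 0.12],
    [0, 0, 0.12],
  ],
  translation=[
    [90, -144, 34],
    [90, -144, 34],
    [90, -144, 34],
    [90, -144, 34],
    [90, -144, 34],
  ],
  claw=[0, 0, 0, 0, 0],
)

```text
t: 1.6
ee_pos: [0.4428, -0.1003, 0.1288]
ee_rot: [[0.999, 0.049, -0.0], [0.049, -0.999, 0.001], [-0.0, -0.001, -1.0]]
contact_force: [-0.8, -0.9, 0.1]
width: 1.0
gripper_force: 0.0
```

drive_tool(
  turn=[
    [0, 0, 0],
    [0, 0, 0],
    [0, 0, 0],
    [0, 0, 0],
    [0, 0, 0],
  ],
  translation=[
    [0, 0, 40],
    [0, 0, 80],
    [0, 0, 104],
    [0, 0, 104],
    [0, 0, 104],
  ],
  claw=[0, 0, 0, 0, 0],
)

```text
t: 2.1
ee_pos: [0.4419, -0.1045, 0.0258]
ee_rot: [[0.999, 0.042, -0.0], [0.042, -0.999, -0.0], [-0.0, 0.0, -1.0]]
contact_force: [0.2, 0.5, 0.2]
width: 0.997
gripper_force: 0.0
```

drive_tool(
  turn=[
    [0, 0, 0],
    [0, 0, 0],
    [0, 0, 0],
    [0, 0, 0],
    [0, 0, 0],
  ],
  translation=[
    [0, 0, 0],
    [0, 0, 0],
    [0, 0, 0],
    [0, 0, 0],
    [0, 0, 0],
  ],
  claw=[1, 1, 1, 1, 1],
)

```text
t: 2.6
ee_pos: [0.4422, -0.103, 0.026]
ee_rot: [[0.999, 0.044, 0.001], [0.044, -0.999, -0.0], [0.001, 0.0, -1.0]]
contact_force: [-1.4, -0.1, 5.1]
width: 0.247
gripper_force: 50.1
```

drive_tool(
  turn=[
    [0, 0, 0],
    [0, 0, 0],
    [0, 0, 0],
    [0, 0, 0],
    [0, 0, 0],
  ],
  translation=[
    [0, 0, 0],
    [0, 0, 0],
    [0, 0, 0],
    [0, 0, 0],
    [0, 0, 0],
  ],
  claw=[1, 1, 1, 1, 1],
)

```text
t: 3.1
ee_pos: [0.4422, -0.1031, 0.0259]
ee_rot: [[0.999, 0.044, 0.001], [0.044, -0.999, -0.0], [0.001, 0.0, -1.0]]
contact_force: [-0.9, 0.2, 6.0]
width: 0.248
gripper_force: 50.2
```

```bash
python3 - <<'E'
from h import *
p=np.array([.4422,-.1031,.026]);R=Rt(2.5)
plan([([.4422,-.1031,.106],R),([.508,.029,.106],Rt(0)),([.5745,.1615,.106],Rt(-2.6))],p,R)
E
```

```text
turn [0. 0. 0.]  trans [  0.   0. -80.]
turn [0.    0.    0.044]  trans [  71.5 -129.1    0. ]
turn [0.    0.    0.045]  trans [  66.5 -132.5    0. ]
```

drive_tool(
  turn=[
    [0, 0, 0],
    [0, 0, 0],
    [0, 0, 0],
    [0, 0, 0],
    [0, 0, 0],
  ],
  translation=[
    [0, 0, -20],
    [0, 0, -50],
    [0, 0, -80],
    [0, 0, -80],
    [0, 0, -80],
  ],
  claw=[1, 1, 1, 1, 1],
)

```text
t: 3.6
ee_pos: [0.4418, -0.103, 0.1053]
ee_rot: [[0.999, 0.044, 0.001], [0.044, -0.999, -0.0], [0.001, 0.0, -1.0]]
contact_force: [-0.1, -0.0, -2.2]
width: 0.249
gripper_force: 49.6
```

drive_tool(
  turn=[
    [0, 0, 0.01],
    [0, 0, 0.02],
    [0, 0, 0.03],
    [0, 0, 0.044],
    [0, 0, 0.044],
  ],
  translation=[
    [15, -27, 0],
    [35, -63, 0],
    [55, -99, 0],
    [71.5, -129, 0],
    [71.5, -129, 0],
  ],
  claw=[1, 1, 1, 1, 1],
)

```text
t: 4.1
ee_pos: [0.5077, 0.035, 0.1037]
ee_rot: [[1.0, 0.007, -0.002], [0.007, -1.0, 0.003], [-0.002, -0.003, -1.0]]
contact_force: [-0.4, 0.7, -3.5]
width: 0.244
gripper_force: 49.7
```

drive_tool(
  turn=[
    [0, 0, 0.01],
    [0, 0, 0.02],
    [0, 0, 0.03],
    [0, 0, 0.045],
    [0, 0, 0.045],
  ],
  translation=[
    [15, -29, 0],
    [33, -66, 0],
    [52, -104, 0],
    [66.5, -132.5, 0],
    [66.5, -132.5, 0],
  ],
  claw=[1, 1, 1, 1, 1],
)

```text
t: 4.6
ee_pos: [0.5733, 0.1671, 0.1032]
ee_rot: [[0.999, -0.039, -0.003], [-0.039, -0.999, 0.003], [-0.003, -0.003, -1.0]]
contact_force: [0.3, -0.0, -2.4]
width: 0.247
gripper_force: 49.9
```

drive_tool(
  turn=[
    [0, 0, 0],
    [0, 0, 0],
    [0, 0, 0],
    [0, 0, 0],
    [0, 0, 0],
  ],
  translation=[
    [0, 0, 15],
    [0, 0, 30],
    [0, 0, 45],
    [0, 0, 55],
    [0, 0, 55],
  ],
  claw=[1, 1, 1, 1, 1],
)

```text
t: 5.1
ee_pos: [0.5726, 0.1602, 0.0478]
ee_rot: [[0.999, -0.046, -0.004], [-0.046, -0.999, -0.001], [-0.004, 0.001, -1.0]]
contact_force: [-0.4, 0.2, -2.4]
width: 0.248
gripper_force: 49.9
```

```bash
python3 - <<'E'
from h import *
shot("top","t1");shot("side","s1");s=env.get_state();print(s["t"],s["ee_pos"],s["ee_rot"],s["contact_force"])
a=cv2.imread("pics/t1.png")[160:240,150:250];b=cv2.imread("pics/s1.png")[180:270,165:265]
o=np.zeros((450,800,3),np.uint8);o[:320,:400]=cv2.resize(a,None,fx=4,fy=4,interpolation=2);o[:360,400:]=cv2.resize(b,None,fx=4,fy=4,interpolation=2);cv2.imwrite("pics/c1.png",o)
E
```

```text
5.2 [0.57408351 0.1612548  0.05020586] [[ 9.98961793e-01 -4.55550599e-02 -2.69413537e-04]
 [-4.55550526e-02 -9.98961829e-01  3.32617251e-05]
 [-2.70649080e-04 -2.09540447e-05 -9.99999963e-01]] [-0.42911436  0.02196976 -1.60919879]
```

View pics/c1.png

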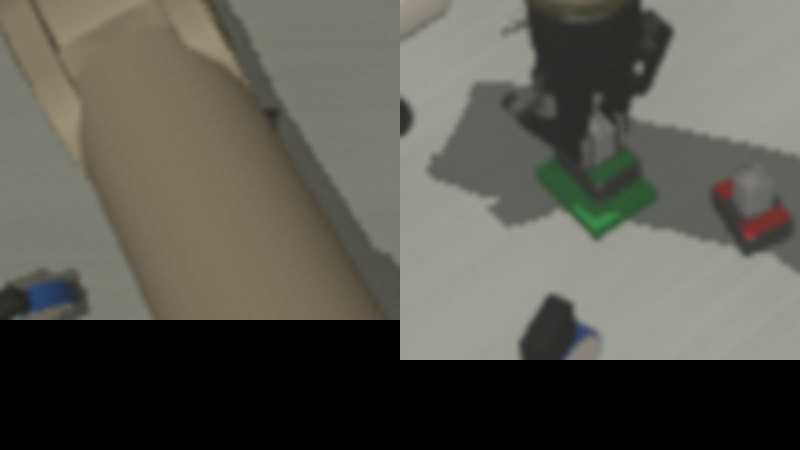

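The side view shows the green block, still gripped, centred over the green nest at about crop (600,185). The arm hides it in the top view. Lowering.

drive_tool(
  turn=[
    [0, 0, 0],
    [0, 0, 0],
    [0, 0, 0],
    [0, 0, 0],
    [0, 0, 0],
  ],
  translation=[
    [0, 0, 6],
    [0, 0, 12],
    [0, 0, 16],
    [0, 0, 19],
    [0, 0, 19],
  ],
  claw=[1, 1, 1, 1, 1],
)

```text
t: 5.7
ee_pos: [0.5741, 0.1616, 0.0313]
ee_rot: [[0.999, -0.045, 0.0], [-0.045, -0.999, 0.0], [0.0, -0.0, -1.0]]
contact_force: [0.1, -0.2, -2.8]
width: 0.246
gripper_force: 49.9
```

drive_tool(
  turn=[
    [0, 0, 0],
    [0, 0, 0],
    [0, 0, 0],
    [0, 0, 0],
    [0, 0, 0],
  ],
  translation=[
    [0, 0, 1],
    [0, 0, 1],
    [0, 0, 1],
    [0, 0, 1],
    [0, 0, 1],
  ],
  claw=[1, 1, 0.3, 0, 0],
)

```text
t: 6.2
ee_pos: [0.5743, 0.1616, 0.0304]
ee_rot: [[0.999, -0.045, 0.0], [-0.045, -0.999, 0.0], [0.0, -0.0, -1.0]]
contact_force: [-0.5, 0.1, -0.6]
width: 0.746
gripper_force: 0.0
```

drive_tool(
  turn=[
    [0, 0, 0],
    [0, 0, 0],
    [0, 0, 0],
    [0, 0, 0],
    [0, 0, 0],
  ],
  translation=[
    [0, 0, 0],
    [0, 0, 0],
    [0, 0, -30],
    [0, 0, -60],
    [0, 0, -90],
  ],
  claw=[0, 0, 0, 0, 0],
)

```text
t: 6.7
ee_pos: [0.5739, 0.1616, 0.1212]
ee_rot: [[0.999, -0.045, -0.001], [-0.045, -0.999, 0.0], [-0.001, -0.0, -1.0]]
contact_force: [0.9, 0.8, -0.7]
width: 1.001
gripper_force: 0.0
```

```bash
python3 - <<'E'
from h import *
p=np.array([.5742,.1615,.12]);R=Rt(-2.6)
plan([([.475,.0965,.12],Rt(-14.4))],p,R); print(env.get_state()["contact_force"],env.get_state()["ee_pos"])
E
```

```text
turn [0.    0.    0.206]  trans [-96.1  69.4   0. ]
[ 0.89833421  0.80419161 -0.7125698 ] [0.57386112 0.16156685 0.1212026 ]
```

drive_tool(
  turn=[
    [0, 0, 0.206],
    [0, 0, 0.206],
    [0, 0, 0.206],
    [0, 0, 0.206],
    [0, 0, 0.206],
  ],
  translation=[
    [-32, 23, 0],
    [-64, 46, 0],
    [-96, 69.4, 0],
    [-96, 69.4, 0],
    [-96, 69.4, 0],
  ],
  claw=[0, 0, 0, 0, 0],
)

```text
t: 7.2
ee_pos: [0.4749, 0.096, 0.1208]
ee_rot: [[0.968, -0.249, 0.001], [-0.249, -0.968, -0.001], [0.001, 0.0, -1.0]]
contact_force: [-0.4, 0.5, 1.1]
width: 0.998
gripper_force: 0.0
```

drive_tool(
  turn=[
    [0, 0, 0],
    [0, 0, 0],
    [0, 0, 0],
    [0, 0, 0],
    [0, 0, 0],
  ],
  translation=[
    [0, 0, 35],
    [0, 0, 70],
    [0, 0, 94],
    [0, 0, 94],
    [0, 0, 94],
  ],
  claw=[0, 0, 0, 0, 0],
)

```text
t: 7.7
ee_pos: [0.4758, 0.0975, 0.0267]
ee_rot: [[0.969, -0.248, -0.0], [-0.248, -0.969, 0.001], [-0.0, -0.001, -1.0]]
contact_force: [0.3, 0.4, 0.8]
width: 1.0
gripper_force: 0.0
```

drive_tool(
  turn=[
    [0, 0, 0],
    [0, 0, 0],
    [0, 0, 0],
    [0, 0, 0],
    [0, 0, 0],
  ],
  translation=[
    [0, 0, 0],
    [0, 0, 0],
    [0, 0, 0],
    [0, 0, 0],
    [0, 0, 0],
  ],
  claw=[1, 1, 1, 1, 1],
)

```text
t: 8.2
ee_pos: [0.4755, 0.0967, 0.027]
ee_rot: [[0.969, -0.249, 0.001], [-0.249, -0.969, 0.0], [0.001, -0.0, -1.0]]
contact_force: [-0.3, 0.3, 3.9]
width: 0.246
gripper_force: 49.4
```

drive_tool(
  turn=[
    [0, 0, 0],
    [0, 0, 0],
    [0, 0, 0],
    [0, 0, 0],
    [0, 0, 0],
  ],
  translation=[
    [0, 0, 0],
    [0, 0, 0],
    [0, 0, 0],
    [0, 0, 0],
    [0, 0, 0],
  ],
  claw=[1, 1, 1, 1, 1],
)

```text
t: 8.7
ee_pos: [0.4756, 0.0967, 0.027]
ee_rot: [[0.969, -0.249, 0.001], [-0.249, -0.969, 0.0], [0.001, -0.0, -1.0]]
contact_force: [-1.8, -0.2, 6.6]
width: 0.248
gripper_force: 49.7
```

```bash
python3 - <<'E'
from h import *
p=np.array([.4756,.0967,.107]);R=Rt(-14.4);q=np.array([.597,-.1935,.107])
plan([((p+q)/2,Rt(-13.2)),(q,Rt(-12))],p,R)
E
```

```text
turn [ 0.     0.    -0.021]  trans [ 94.9 125.4   0. ]
turn [ 0.     0.    -0.021]  trans [ 92.2 127.4   0. ]
```

drive_tool(
  turn=[
    [0, 0, 0],
    [0, 0, 0],
    [0, 0, 0],
    [0, 0, 0],
    [0, 0, 0],
  ],
  translation=[
    [0, 0, -20],
    [0, 0, -50],
    [0, 0, -80],
    [0, 0, -80],
    [0, 0, -80],
  ],
  claw=[1, 1, 1, 1, 1],
)

```text
t: 9.2
ee_pos: [0.475, 0.0964, 0.1062]
ee_rot: [[0.969, -0.249, 0.001], [-0.249, -0.969, -0.0], [0.001, 0.0, -1.0]]
contact_force: [-0.2, 0.0, -3.0]
width: 0.249
gripper_force: 50.0
```

drive_tool(
  turn=[
    [0, 0, -0.02],
    [0, 0, -0.02],
    [0, 0, -0.021],
    [0, 0, -0.021],
    [0, 0, -0.021],
  ],
  translation=[
    [20, 26, 0],
    [46, 61, 0],
    [73, 96, 0],
    [95, 125.4, 0],
    [95, 125.4, 0],
  ],
  claw=[1, 1, 1, 1, 1],
)

```text
t: 9.7
ee_pos: [0.5357, -0.0556, 0.1039]
ee_rot: [[0.972, -0.237, -0.003], [-0.237, -0.972, -0.002], [-0.002, 0.003, -1.0]]
contact_force: [-0.5, 0.6, -3.3]
width: 0.25
gripper_force: 50.0
```

drive_tool(
  turn=[
    [0, 0, -0.02],
    [0, 0, -0.02],
    [0, 0, -0.021],
    [0, 0, -0.021],
    [0, 0, -0.021],
  ],
  translation=[
    [25, 35, 0],
    [50, 69, 0],
    [72, 100, 0],
    [92, 127.4, 0],
    [92, 127.4, 0],
  ],
  claw=[1, 1, 1, 1, 1],
)

```text
t: 10.2
ee_pos: [0.5953, -0.1997, 0.1034]
ee_rot: [[0.977, -0.215, -0.004], [-0.215, -0.977, -0.002], [-0.003, 0.003, -1.0]]
contact_force: [-0.3, -0.1, -3.0]
width: 0.246
gripper_force: 50.0
```

drive_tool(
  turn=[
    [0, 0, 0],
    [0, 0, 0],
    [0, 0, 0],
    [0, 0, 0],
    [0, 0, 0],
  ],
  translation=[
    [0, 0, 15],
    [0, 0, 30],
    [0, 0, 45],
    [0, 0, 55],
    [0, 0, 55],
  ],
  claw=[1, 1, 1, 1, 1],
)

```text
t: 10.7
ee_pos: [0.5948, -0.1924, 0.0487]
ee_rot: [[0.978, -0.207, -0.004], [-0.207, -0.978, 0.001], [-0.004, -0.001, -1.0]]
contact_force: [-0.5, 0.7, -3.3]
width: 0.245
gripper_force: 49.9
```

```bash
python3 - <<'E'
from h import *
shot("top","t2");shot("side","s2");s=env.get_state();print(s["t"],s["ee_pos"],s["ee_rot"],s["contact_force"])
a=cv2.imread("pics/t2.png")[160:240,170:350];b=cv2.imread("pics/s2.png")[130:260,185:335]
o=np.zeros((600,800,3),np.uint8);o[:240,:540]=cv2.resize(a,None,fx=3,fy=3,interpolation=2);o[240:240+338,:390]=cv2.resize(b,None,fx=2.6,fy=2.6,interpolation=2);cv2.imwrite("pics/c2.png",o)
E
```

```text
10.8 [ 0.59644432 -0.19317652  0.05121385] [[ 9.78305252e-01 -2.07168501e-01 -2.16712867e-04]
 [-2.07168455e-01 -9.78305262e-01  2.15218669e-04]
 [-2.56597867e-04 -1.65653484e-04 -9.99999953e-01]] [-0.08101651  0.16212562 -2.91975686]
```

View pics/c2.png

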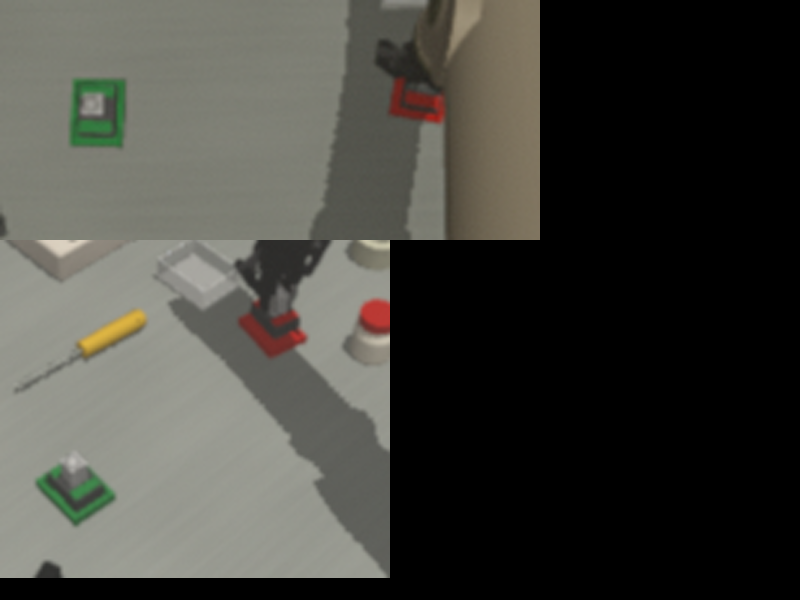

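The green block sits in the green nest at crop (98,108). The red block is over the red nest at crop (275,325), with the jar and tub clear of it. Lowering.

drive_tool(
  turn=[
    [0, 0, 0],
    [0, 0, 0],
    [0, 0, 0],
    [0, 0, 0],
    [0, 0, 0],
  ],
  translation=[
    [0, 0, 6],
    [0, 0, 12],
    [0, 0, 16],
    [0, 0, 19],
    [0, 0, 19],
  ],
  claw=[1, 1, 1, 1, 1],
)

```text
t: 11.3
ee_pos: [0.5964, -0.1935, 0.0323]
ee_rot: [[0.978, -0.208, 0.0], [-0.208, -0.978, 0.0], [0.0, -0.0, -1.0]]
contact_force: [-0.4, 0.7, -2.7]
width: 0.241
gripper_force: 49.9
```

drive_tool(
  turn=[
    [0, 0, 0],
    [0, 0, 0],
    [0, 0, 0],
    [0, 0, 0],
    [0, 0, 0],
  ],
  translation=[
    [0, 0, 1],
    [0, 0, 1],
    [0, 0, 1],
    [0, 0, 1],
    [0, 0, 1],
  ],
  claw=[1, 1, 0.3, 0, 0],
)

```text
t: 11.8
ee_pos: [0.5967, -0.1936, 0.0314]
ee_rot: [[0.978, -0.208, 0.001], [-0.208, -0.978, -0.0], [0.001, -0.0, -1.0]]
contact_force: [-0.4, -0.1, 0.1]
width: 0.75
gripper_force: 0.0
```

drive_tool(
  turn=[
    [0, 0, 0],
    [0, 0, 0],
    [0, 0, 0],
    [0, 0, 0],
    [0, 0, 0],
  ],
  translation=[
    [0, 0, 0],
    [0, 0, -30],
    [0, 0, -80],
    [0, 0, -130],
    [0, 0, -170],
  ],
  claw=[0, 0, 0, 0, 0],
)

```text
t: 12.3
ee_pos: [0.5969, -0.1936, 0.2046]
ee_rot: [[0.978, -0.208, 0.002], [-0.208, -0.978, -0.001], [0.003, 0.0, -1.0]]
contact_force: [0.6, -0.2, -0.1]
width: 0.998
gripper_force: 0.0
```

```bash
python3 - <<'E'
from h import *
p=np.array([.5964,-.1935,.201]);R=Rt(-12);q=np.array([.441,.3045,.201])
plan([(p+(q-p)*i/4,Rt(-12+31*i)) for i in(1,2,3,4)],p,R)
E
```

```text
turn [ 0.     0.    -0.541]  trans [ -63.9 -113.7    0. ]
turn [ 0.     0.    -0.541]  trans [   3.8 -130.4    0. ]
turn [ 0.     0.    -0.541]  trans [  70.4 -109.8    0. ]
turn [ 0.     0.    -0.541]  trans [116.9 -57.8   0. ]
```

drive_tool(
  turn=[
    [0, 0, -0.14],
    [0, 0, -0.28],
    [0, 0, -0.42],
    [0, 0, -0.541],
    [0, 0, -0.541],
  ],
  translation=[
    [-16, -28, 0],
    [-32, -57, 0],
    [-48, -85, 0],
    [-64, -113.7, 0],
    [-64, -113.7, 0],
  ],
  claw=[0, 0, 0, 0, 0],
)

```text
t: 12.8
ee_pos: [0.5568, -0.063, 0.202]
ee_rot: [[0.942, 0.337, 0.001], [0.337, -0.942, 0.002], [0.001, -0.002, -1.0]]
contact_force: [0.4, -0.1, -0.3]
width: 0.997
gripper_force: 0.0
```

drive_tool(
  turn=[
    [0, 0, -0.14],
    [0, 0, -0.28],
    [0, 0, -0.42],
    [0, 0, -0.541],
    [0, 0, -0.541],
  ],
  translation=[
    [1, -33, 0],
    [2, -66, 0],
    [3, -100, 0],
    [3.8, -130.4, 0],
    [3.8, -130.4, 0],
  ],
  claw=[0, 0, 0, 0, 0],
)

```text
t: 13.3
ee_pos: [0.5174, 0.0604, 0.2018]
ee_rot: [[0.635, 0.773, 0.001], [0.773, -0.635, 0.002], [0.002, -0.001, -1.0]]
contact_force: [-0.2, 1.0, 0.6]
width: 0.997
gripper_force: 0.0
```

drive_tool(
  turn=[
    [0, 0, -0.14],
    [0, 0, -0.28],
    [0, 0, -0.42],
    [0, 0, -0.541],
    [0, 0, -0.541],
  ],
  translation=[
    [18, -28, 0],
    [36, -56, 0],
    [54, -84, 0],
    [70.4, -109.8, 0],
    [70.4, -109.8, 0],
  ],
  claw=[0, 0, 0, 0, 0],
)

```text
t: 13.8
ee_pos: [0.4783, 0.1842, 0.2018]
ee_rot: [[0.148, 0.989, 0.0], [0.989, -0.148, 0.002], [0.002, 0.0, -1.0]]
contact_force: [0.5, 0.3, -0.2]
width: 1.0
gripper_force: 0.0
```

drive_tool(
  turn=[
    [0, 0, -0.14],
    [0, 0, -0.28],
    [0, 0, -0.42],
    [0, 0, -0.541],
    [0, 0, -0.541],
  ],
  translation=[
    [30, -15, 0],
    [60, -30, 0],
    [90, -44, 0],
    [116.9, -57.8, 0],
    [116.9, -57.8, 0],
  ],
  claw=[0, 0, 0, 0, 0],
)

```text
t: 14.3
ee_pos: [0.4392, 0.308, 0.2016]
ee_rot: [[-0.381, 0.925, -0.001], [0.925, 0.381, 0.002], [0.002, 0.0, -1.0]]
contact_force: [0.7, 0.5, -0.5]
width: 1.001
gripper_force: 0.0
```

```bash
python3 - <<'E'
from h import *
im,d,W=shot("side","s3");shot("top","t3");s=env.get_state();print(s["t"],s["ee_pos"],s["ee_rot"],s["joint_pos"])
plan([([.441,.3045,.098],Rt(112))])
a=cv2.imread("pics/s3.png")[100:330,160:360];b=cv2.imread("pics/t3.png")[160:270,120:350]
o=np.zeros((600,800,3),np.uint8);o[:460,:400]=cv2.resize(a,None,fx=2,fy=2,interpolation=2);o[:190,400:]=cv2.resize(b,(400,190),interpolation=2);cv2.imwrite("pics/c3.png",o)
E
```

```text
14.4 [0.44136305 0.30406945 0.20113427] [[-3.72426498e-01  9.28061666e-01 -2.17092319e-04]
 [ 9.28061688e-01  3.72426465e-01 -1.76269703e-04]
 [-8.27382290e-05 -2.67122572e-04 -9.99999961e-01]] [ 0.04899084  0.32068743 -0.87136258  1.63254658  0.25250012  1.30689814
 -0.48213548]
turn [-0.     0.    -0.002]  trans [ 5.000e-01 -1.000e-01  1.031e+02]
```

View pics/c3.png

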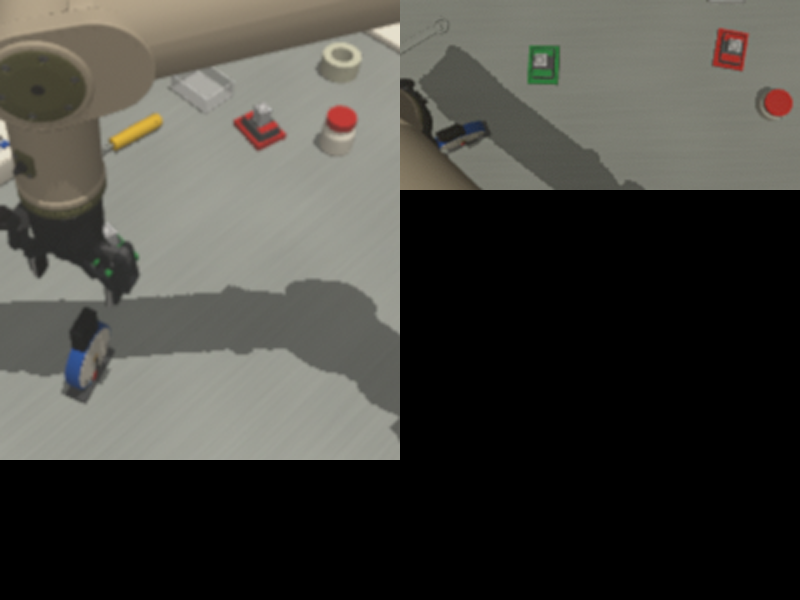

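Both blocks sit in their nests at crop (262,130) and (543,64). The gripper is above the gauge handle at crop (85,328). Grasping it now.

drive_tool(
  turn=[
    [0, 0, 0],
    [0, 0, 0],
    [0, 0, 0],
    [0, 0, 0],
    [0, 0, 0],
  ],
  translation=[
    [0, 0, 35],
    [0, 0, 70],
    [0, 0, 95],
    [0, 0, 103],
    [0, 0, 103],
  ],
  claw=[0, 0, 0, 0, 0],
)

```text
t: 14.9
ee_pos: [0.4413, 0.3027, 0.0975]
ee_rot: [[-0.371, 0.928, -0.002], [0.928, 0.371, -0.001], [-0.001, -0.002, -1.0]]
contact_force: [-0.4, 0.9, 1.2]
width: 0.997
gripper_force: 0.0
```

drive_tool(
  turn=[
    [0, 0, 0],
    [0, 0, 0],
    [0, 0, 0],
    [0, 0, 0],
    [0, 0, 0],
  ],
  translation=[
    [0, 0, 0],
    [0, 0, 0],
    [0, 0, 0],
    [0, 0, 0],
    [0, 0, 0],
  ],
  claw=[1, 1, 1, 1, 1],
  newtons=80,
)

```text
t: 15.4
ee_pos: [0.4414, 0.3048, 0.099]
ee_rot: [[-0.375, 0.927, 0.001], [0.927, 0.375, 0.001], [0.0, 0.002, -1.0]]
contact_force: [-0.4, -0.6, -2.4]
width: 0.2
gripper_force: 77.9
```

drive_tool(
  turn=[
    [0, 0, 0],
    [0, 0, 0],
    [0, 0, 0],
    [0, 0, 0],
    [0, 0, 0],
  ],
  translation=[
    [0, 0, 0],
    [0, 0, 0],
    [0, 0, 0],
    [0, 0, 0],
    [0, 0, 0],
  ],
  claw=[1, 1, 1, 1, 1],
)

```text
t: 15.9
ee_pos: [0.4414, 0.3049, 0.099]
ee_rot: [[-0.375, 0.927, 0.001], [0.927, 0.375, 0.001], [0.0, 0.002, -1.0]]
contact_force: [0.6, -0.4, 5.8]
width: 0.201
gripper_force: 79.0
```

```bash
python3 - <<'E'
from h import *
s=env.get_state();print(s["t"],s["ee_pos"],s["ee_rot"],s["contact_force"],s["width"])
im,d,W=shot("side","s4");im,d,W=shot("top","t4")
a=cv2.imread("pics/s4.png")[230:320,150:250]
cv2.imwrite("pics/c4.png",cv2.resize(a,None,fx=6,fy=6,interpolation=2))
E
```

```text
15.9 [0.44142819 0.30488523 0.09902126] [[-3.74607969e-01  9.27182308e-01  1.35571883e-03]
 [ 9.27183275e-01  3.74607232e-01  7.71879195e-04]
 [ 2.07810657e-04  1.54615192e-03 -9.99998783e-01]] [ 0.58063543 -0.35151803  5.75638574] 0.20105991372762977
```

View pics/c4.png

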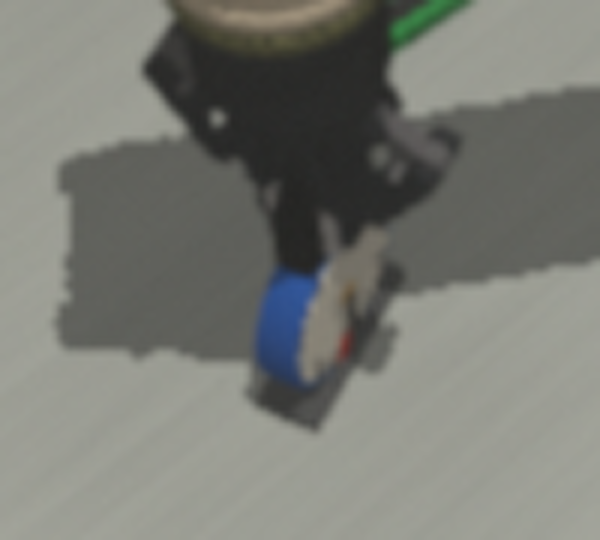

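The gauge is gripped upright. Its red mark shows at about crop (346,345), towards +y of the gauge (tool +x). I'll lift it, turn the dial to the side camera at closer range and measure the mark against the hanging pointer.

```bash
python3 - <<'E'
from h import *
p=np.array([.4414,.3049,.349]);R=Rt(112)
T=lambda y,a:Rt(y)@Ro.from_euler('x',a).as_matrix()
plan([([.40,.33,.45],Rt(84)),([.36,.35,.5],T(57,.2)),([.36,.35,.5],T(57,.4))],p,R)
E
```

```text
turn [0.    0.    0.489]  trans [  38.8  -29.  -101. ]
turn [0.196 0.047 0.47 ]  trans [ 15.7 -41.9 -50. ]
turn [ 0.2 -0.  -0. ]  trans [0. 0. 0.]
```

drive_tool(
  turn=[
    [0, 0, 0],
    [0, 0, 0],
    [0, 0, 0],
    [0, 0, 0],
    [0, 0, 0],
  ],
  translation=[
    [0, 0, -20],
    [0, 0, -60],
    [0, 0, -110],
    [0, 0, -160],
    [0, 0, -200],
  ],
  claw=[1, 1, 1, 1, 1],
)

```text
t: 16.5
ee_pos: [0.4403, 0.3044, 0.3004]
ee_rot: [[-0.375, 0.927, -0.0], [0.927, 0.375, 0.0], [0.0, -0.0, -1.0]]
contact_force: [0.9, 0.3, -3.5]
width: 0.199
gripper_force: 79.0
```

drive_tool(
  turn=[
    [0, 0, 0],
    [0, 0, 0],
    [0, 0, 0],
    [0, 0, 0],
    [0, 0, 0],
  ],
  translation=[
    [0, 0, -25],
    [0, 0, -50],
    [0, 0, -50],
    [0, 0, -50],
    [0, 0, -50],
  ],
  claw=[1, 1, 1, 1, 1],
)

```text
t: 17.0
ee_pos: [0.4404, 0.3039, 0.3463]
ee_rot: [[-0.375, 0.927, -0.003], [0.927, 0.375, -0.002], [-0.001, -0.003, -1.0]]
contact_force: [0.1, 0.5, -3.8]
width: 0.202
gripper_force: 79.0
```

drive_tool(
  turn=[
    [0, 0, 0.12],
    [0, 0, 0.24],
    [0, 0, 0.36],
    [0, 0, 0.489],
    [0, 0, 0.489],
  ],
  translation=[
    [10, -7, -25],
    [20, -15, -50],
    [30, -22, -75],
    [39, -29, -101],
    [39, -29, -101],
  ],
  claw=[1, 1, 1, 1, 1],
)

```text
t: 17.5
ee_pos: [0.3979, 0.3316, 0.4514]
ee_rot: [[0.104, 0.995, 0.002], [0.995, -0.104, 0.003], [0.003, 0.002, -1.0]]
contact_force: [-0.4, 1.4, -3.0]
width: 0.201
gripper_force: 79.1
```

drive_tool(
  turn=[
    [0.05, 0.01, 0.12],
    [0.1, 0.02, 0.24],
    [0.15, 0.035, 0.36],
    [0.196, 0.047, 0.47],
    [0.196, 0.047, 0.47],
  ],
  translation=[
    [4, -10, -12],
    [8, -20, -25],
    [12, -31, -38],
    [16, -42, -50],
    [16, -42, -50],
  ],
  claw=[1, 1, 1, 1, 1],
)

```text
t: 18.0
ee_pos: [0.3599, 0.3498, 0.4984]
ee_rot: [[0.545, 0.821, -0.168], [0.838, -0.534, 0.108], [-0.001, -0.2, -0.98]]
contact_force: [0.2, -0.9, -3.8]
width: 0.199
gripper_force: 79.1
```

drive_tool(
  turn=[
    [0.07, 0, 0],
    [0.14, 0, 0],
    [0.2, 0, 0],
    [0.2, 0, 0],
    [0.2, 0, 0],
  ],
  translation=[
    [0, 0, 0],
    [0, 0, 0],
    [0, 0, 0],
    [0, 0, 0],
    [0, 0, 0],
  ],
  claw=[1, 1, 1, 1, 1],
)

```text
t: 18.5
ee_pos: [0.36, 0.3496, 0.4978]
ee_rot: [[0.544, 0.773, -0.326], [0.839, -0.501, 0.21], [-0.001, -0.388, -0.922]]
contact_force: [-0.4, 1.5, -4.2]
width: 0.203
gripper_force: 79.3
```

drive_tool(
  turn=[
    [0, 0, 0],
    [0, 0, 0],
    [0, 0, 0],
    [0, 0, 0],
    [0, 0, 0],
  ],
  translation=[
    [0, 0, 0],
    [0, 0, 0],
    [0, 0, 0],
    [0, 0, 0],
    [0, 0, 0],
  ],
  claw=[1, 1, 1, 1, 1],
)

```text
t: 19.0
ee_pos: [0.3591, 0.3502, 0.4995]
ee_rot: [[0.545, 0.773, -0.326], [0.839, -0.502, 0.212], [0.0, -0.389, -0.921]]
contact_force: [1.0, 0.1, -3.7]
width: 0.198
gripper_force: 79.3
```

drive_tool(
  turn=[
    [0, 0, 0],
    [0, 0, 0],
    [0, 0, 0],
    [0, 0, 0],
    [0, 0, 0],
  ],
  translation=[
    [0, 0, 0],
    [0, 0, 0],
    [0, 0, 0],
    [0, 0, 0],
    [0, 0, 0],
  ],
  claw=[1, 1, 1, 1, 1],
)

```text
t: 19.5
ee_pos: [0.3593, 0.3501, 0.4993]
ee_rot: [[0.545, 0.772, -0.326], [0.838, -0.502, 0.212], [0.0, -0.389, -0.921]]
contact_force: [1.3, -0.4, -3.2]
width: 0.2
gripper_force: 79.3
```

```bash
cat >> h.py <<'E'
def dial(name,N=4,size=400,ppm=4.,half=50):
    """dial on -x_g face rectified: right=+y_g... returns mean image; 1 mm = ppm px; centre = dial centre"""
    s=env.get_state();p,R=s["ee_pos"],s["ee_rot"]
    c=p+R@np.array([0,-.0115,.099-.052]); yg,zg=R[:,0],-R[:,2]
    im=np.mean([env.camera("side")[0].astype(np.float32) for _ in range(N)],0)
    L=half*.001; w=np.array([c+yg*a*L+zg*b*L for a,b in((-1,1),(1,1),(1,-1),(-1,-1))])
    n=2*half*ppm; H=cv2.getPerspectiveTransform(proj("side",w).astype(np.float32),np.float32([[0,0],[n,0],[n,n],[0,n]]))
    o=cv2.warpPerspective(im,H,(int(n),int(n)),flags=cv2.INTER_CUBIC); o=np.clip(o,0,255)
    cv2.imwrite(f"pics/{name}.png",o[...,::-1]); np.savez(f"pics/{name}.npz",o=o,im=im,H=H); return s,o
E
python3 - <<'E'
from h import *
s,o=dial("d1"); print(s["t"],s["ee_pos"],s["ee_rot"],s["contact_force"],s["joint_pos"])
E
```

```text
19.5 [0.35929661 0.35007235 0.49934272] [[ 5.45148418e-01  7.72260256e-01 -3.26231971e-01]
 [ 8.38339550e-01 -5.02161937e-01  2.12179613e-01]
 [ 3.66034359e-05 -3.89162544e-01 -9.21169101e-01]] [ 1.25046103 -0.41721031 -3.23467383] [-0.04363156  0.32201571 -0.804508    1.00388452 -0.17829563  1.97228174
 -1.47090719][ WARN:0@1.216] global loadsave.cpp:1063 imwrite_ Unsupported depth image for selected encoder is fallbacked to CV_8U.
```

View pics/d1.png

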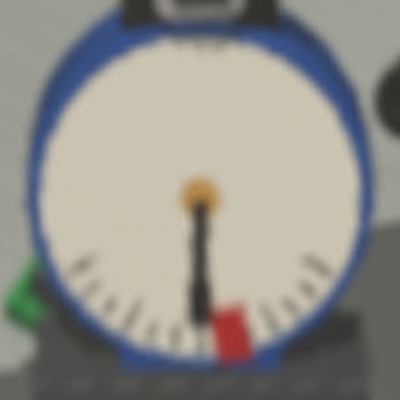

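The rectified dial shows the hub at (201,195), the pointer hanging to (202,318) and the red mark at about (231,335), on the +y side.

```bash
python3 - <<'E'
from h import *
o=np.load("pics/d1.npz")["o"];r,g,b=o[...,0],o[...,1],o[...,2]
v,u=np.mgrid[:400,:400]
C=lambda w:np.array([(u*w).sum(),(v*w).sum()])/w.sum()
near=np.hypot(u-200,v-200)
hub=C(np.clip(r-b-45,0,60)*(near<25)); 
mk=C(np.clip(r-g-25,0,80)*(near<175)*(near>100)*(v>250))
dark=np.clip(120-r,0,80)*(np.abs(u-200)<16)
tip=C(dark*(v>240)*(v<330)); mid=C(dark*(v>215)*(v<275))
ang=lambda a,c:np.arctan2((a-c)[0],(a-c)[1])
print(hub,mk,tip,mid,"R",np.hypot(*(mk-hub))/4)
for c in(hub,np.array([200,196.])): print("mark",ang(mk,c),"ptr",ang(tip,c),"diff",ang(mk,c)-ang(tip,c))
# dial disc centre
m=((r>170)&(near<180)).astype(np.uint8);ct=max(cv2.findContours(m,0,1)[0],key=cv2.contourArea);h=cv2.convexHull(ct);print(cv2.fitEllipse(h))
m=((r-g>40)&(v>250)).astype(np.uint8);ct=max(cv2.findContours(m,0,1)[0],key=cv2.contourArea);print("rect",cv2.minAreaRect(ct))
# next moves: back out and to above crown
E
```

```text
[200.30915642 194.1832338 ] [230.54841948 334.19050682] [199.72650463 289.28840789] [199.58551459 245.02865381] R 35.80891083945165
mark 0.21271603128319466 ptr -0.006126317508117394 diff 0.21884234879131206
mark 0.21756132397820918 ptr -0.0029317102702144616 diff 0.22049303424842365
((199.4849395751953, 196.2017364501953), (311.7979736328125, 315.2679443359375), 104.58891296386719)
rect ((230.14352416992188, 333.8970642089844), (57.74552917480469, 38.391693115234375), 80.90972137451172)
```

```bash
python3 - <<'E'
from h import *
for n in("top","side"):
  for k in(3,4):
    W=np.load(f"pics/{n[0]}{k}.npz")["W"]
    m=(np.hypot(W[...,0]-.575,W[...,1]-.1615)<.025)&(W[...,2]>.048)&(W[...,2]<.08)
    if m.sum()>3: print(n,k,m.sum(),np.round(np.nanmean(W[m],0),4),np.round(np.percentile(W[m][:,2],95),4))
s=env.get_state();p=s["ee_pos"];R=s["ee_rot"];X=np.array([.574,.1615,0])
plan([([.43,.286,.40],Rt(56)),([.574,.1615,.30],Rt(54)),([.574,.1615,.175],Rt(54))],p,R)
E
```

```text
top 3 54 [0.5765 0.1595 0.0579] 0.0637
top 4 52 [0.5768 0.1597 0.0576] 0.0632
side 3 43 [0.5702 0.159  0.0592] 0.0662
side 4 12 [0.5661 0.1537 0.0562] 0.0611
turn [-0.4    0.003  0.017]  trans [-15.2 125.5  54.9]
turn [0.    0.    0.035]  trans [-22.7 189.  100. ]
turn [0. 0. 0.]  trans [  0.   0. 125.]
```

drive_tool(
  turn=[
    [-0.1, 0, 0.01],
    [-0.2, 0, 0.01],
    [-0.3, 0, 0.017],
    [-0.4, 0.003, 0.017],
    [-0.4, 0.003, 0.017],
  ],
  translation=[
    [-4, 31, 14],
    [-8, 63, 27],
    [-12, 95, 41],
    [-15, 125.5, 55],
    [-15, 125.5, 55],
  ],
  claw=[1, 1, 1, 1, 1],
)

```text
t: 20.2
ee_pos: [0.429, 0.2849, 0.397]
ee_rot: [[0.559, 0.829, -0.002], [0.829, -0.559, -0.005], [-0.006, 0.001, -1.0]]
contact_force: [-0.6, -0.5, -4.1]
width: 0.199
gripper_force: 80.1
```

drive_tool(
  turn=[
    [0, 0, 0.01],
    [0, 0, 0.02],
    [0, 0, 0.03],
    [0, 0, 0.035],
    [0, 0, 0.035],
  ],
  translation=[
    [-5, 42, 22],
    [-10, 85, 45],
    [-15, 128, 68],
    [-20, 170, 90],
    [-22.7, 189, 100],
  ],
  claw=[1, 1, 1, 1, 1],
)

```text
t: 20.7
ee_pos: [0.5763, 0.1574, 0.2976]
ee_rot: [[0.594, 0.805, -0.004], [0.805, -0.594, -0.0], [-0.003, -0.003, -1.0]]
contact_force: [0.2, -0.9, -3.7]
width: 0.197
gripper_force: 80.2
```

drive_tool(
  turn=[
    [0, 0, 0],
    [0, 0, 0],
    [0, 0, 0],
    [0, 0, 0],
    [0, 0, 0],
  ],
  translation=[
    [0, 0, 30],
    [0, 0, 60],
    [0, 0, 90],
    [0, 0, 115],
    [0, 0, 115],
  ],
  claw=[1, 1, 1, 1, 1],
)

```text
t: 21.2
ee_pos: [0.5722, 0.1616, 0.182]
ee_rot: [[0.589, 0.808, -0.007], [0.808, -0.589, 0.0], [-0.004, -0.006, -1.0]]
contact_force: [-0.4, -0.7, -4.3]
width: 0.203
gripper_force: 79.9
```

```bash
python3 - <<'E'
from h import *
shot("side","s5");shot("top","t5");s=env.get_state();print(s["t"],s["ee_pos"],s["contact_force"],s["joint_pos"])
plan([([.574,.1612,.168],Rt(54))])
a=cv2.imread("pics/s5.png")[150:260,160:270];cv2.imwrite("pics/c5.png",cv2.resize(a,None,fx=5,fy=5,interpolation=2))
E
```

```text
21.3 [0.57427283 0.16232047 0.18613625] [ 0.29847001  0.65088348 -3.1604963 ] [ 0.14339997  0.41746606 -0.63131464  1.49721193  0.24900829  1.30851366
 -1.14066492]
turn [-0.001 -0.001 -0.001]  trans [-1.1  0.5 18.1]
```

View pics/c5.png

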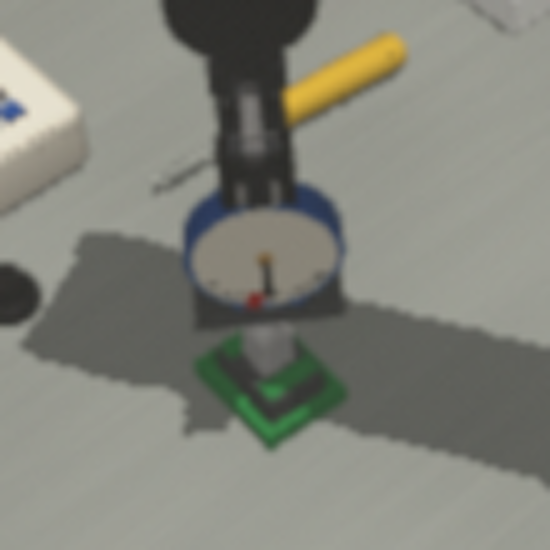

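The gauge is upright over the stud: the foot is at crop (270,310) and the stud at (270,350). The raw view is mirrored compared with my rectified one, which is consistent. Lowering gently.

drive_tool(
  turn=[
    [0, 0, 0],
    [0, 0, 0],
    [0, 0, 0],
    [0, 0, 0],
    [0, 0, 0],
  ],
  translation=[
    [0, 0, 5],
    [0, 0, 10],
    [0, 0, 15],
    [0, 0, 19],
    [0, 0, 19],
  ],
  claw=[1, 1, 1, 1, 1],
)

```text
t: 21.8
ee_pos: [0.5736, 0.1613, 0.1652]
ee_rot: [[0.588, 0.809, -0.001], [0.809, -0.588, -0.001], [-0.001, -0.0, -1.0]]
contact_force: [-0.8, -1.2, -3.1]
width: 0.2
gripper_force: 80.1
```

drive_tool(
  turn=[
    [0, 0, 0],
    [0, 0, 0],
    [0, 0, 0],
    [0, 0, 0],
    [0, 0, 0],
  ],
  translation=[
    [0, 0, 0.5],
    [0, 0, 1],
    [0, 0, 1.5],
    [0, 0, 2],
    [0, 0, 2],
  ],
  claw=[1, 1, 1, 1, 1],
)

```text
t: 22.3
ee_pos: [0.574, 0.1615, 0.1639]
ee_rot: [[0.588, 0.809, 0.0], [0.809, -0.588, -0.001], [-0.0, 0.0, -1.0]]
contact_force: [-0.4, -0.0, -4.0]
width: 0.2
gripper_force: 80.1
```

drive_tool(
  turn=[
    [0, 0, 0],
    [0, 0, 0],
    [0, 0, 0],
    [0, 0, 0],
    [0, 0, 0],
  ],
  translation=[
    [0, 0, 0.3],
    [0, 0, 0.6],
    [0, 0, 0.9],
    [0, 0, 1.0],
    [0, 0, 1.0],
  ],
  claw=[1, 1, 1, 1, 1],
)

```text
t: 22.8
ee_pos: [0.574, 0.1615, 0.1629]
ee_rot: [[0.588, 0.809, 0.0], [0.809, -0.588, -0.001], [-0.0, 0.0, -1.0]]
contact_force: [-0.1, -0.4, -3.2]
width: 0.199
gripper_force: 80.1
```

drive_tool(
  turn=[
    [0, 0, 0],
    [0, 0, 0],
    [0, 0, 0],
    [0, 0, 0],
    [0, 0, 0],
  ],
  translation=[
    [0, 0, 0.2],
    [0, 0, 0.4],
    [0, 0, 0.6],
    [0, 0, 0.6],
    [0, 0, 0.6],
  ],
  claw=[1, 1, 1, 1, 1],
)

```text
t: 23.3
ee_pos: [0.5741, 0.1616, 0.1627]
ee_rot: [[0.588, 0.809, 0.0], [0.809, -0.588, -0.0], [-0.0, 0.001, -1.0]]
contact_force: [-1.1, -0.7, 0.1]
width: 0.2
gripper_force: 80.9
```

Light contact of about 3 N. Now I'll rock it about the crown centre in two halves.

drive_tool(
  turn=[
    [0, -0.022, 0],
    [0, -0.044, 0],
    [0, -0.066, 0],
    [0, -0.088, 0],
    [0, -0.11, 0],
  ],
  translation=[
    [2.38, 0, 0.03],
    [4.75, 0, 0.1],
    [7.12, 0, 0.24],
    [9.49, 0, 0.42],
    [11.86, 0, 0.65],
  ],
  claw=[1, 1, 1, 1, 1],
)

```text
t: 23.8
ee_pos: [0.5812, 0.1711, 0.1622]
ee_rot: [[0.584, 0.809, -0.066], [0.804, -0.588, -0.092], [-0.113, 0.001, -0.994]]
contact_force: [-2.7, -1.9, 8.0]
width: 0.2
gripper_force: 81.7
```

drive_tool(
  turn=[
    [0, 0, 0],
    [0, 0, 0],
    [0, 0, 0],
    [0, 0, 0],
    [0, 0, 0],
  ],
  translation=[
    [0, 0, 0],
    [0, 0, 0],
    [0, 0, 0],
    [0, 0, 0],
    [0, 0, 0],
  ],
  claw=[1, 1, 1, 1, 1],
)

```text
t: 24.3
ee_pos: [0.5811, 0.171, 0.1622]
ee_rot: [[0.584, 0.809, -0.065], [0.804, -0.588, -0.091], [-0.112, 0.001, -0.994]]
contact_force: [-3.0, -2.3, 7.5]
width: 0.196
gripper_force: 81.9
```

drive_tool(
  turn=[
    [0, -0.022, 0],
    [0, -0.044, 0],
    [0, -0.066, 0],
    [0, -0.088, 0],
    [0, -0.109, 0],
  ],
  translation=[
    [2.4, 0, -0.55],
    [4.75, 0, -0.6],
    [7.1, 0, -0.6],
    [9.5, 0, -0.5],
    [11.75, 0, -0.3],
  ],
  claw=[1, 1, 1, 1, 1],
)

```text
t: 24.8
ee_pos: [0.5882, 0.1805, 0.1609]
ee_rot: [[0.574, 0.809, -0.129], [0.789, -0.588, -0.179], [-0.22, 0.001, -0.975]]
contact_force: [-0.5, -3.3, 6.8]
width: 0.197
gripper_force: 81.5
```

drive_tool(
  turn=[
    [0, 0, 0],
    [0, 0, 0],
    [0, 0, 0],
    [0, 0, 0],
    [0, 0, 0],
  ],
  translation=[
    [0, 0, 0],
    [0, 0, 0],
    [0, 0, 0],
    [0, 0, 0],
    [0, 0, 0],
  ],
  claw=[1, 1, 1, 1, 1],
)

```text
t: 25.3
ee_pos: [0.5882, 0.1804, 0.1609]
ee_rot: [[0.574, 0.809, -0.128], [0.789, -0.588, -0.178], [-0.22, 0.001, -0.976]]
contact_force: [-1.3, -3.3, 5.5]
width: 0.197
gripper_force: 81.7
```

drive_tool(
  turn=[
    [0, 0, 0],
    [0, 0, 0],
    [0, 0, 0],
    [0, 0, 0],
    [0, 0, 0],
  ],
  translation=[
    [0, 0, -0.3],
    [0, 0, -0.4],
    [0, 0, -0.4],
    [0, 0, -0.4],
    [0, 0, -0.4],
  ],
  claw=[1, 1, 1, 1, 1],
)

```text
t: 25.8
ee_pos: [0.5881, 0.1806, 0.1611]
ee_rot: [[0.574, 0.809, -0.128], [0.789, -0.588, -0.177], [-0.219, 0.001, -0.976]]
contact_force: [-0.6, -2.7, 5.3]
width: 0.199
gripper_force: 81.4
```

drive_tool(
  turn=[
    [0, 0, 0],
    [0, 0, 0],
    [0, 0, 0],
    [0, 0, 0],
    [0, 0, 0],
  ],
  translation=[
    [0, 0, 0],
    [0, 0, 0],
    [0, 0, 0],
    [0, 0, 0],
    [0, 0, 0],
  ],
  claw=[1, 1, 1, 1, 1],
)

```text
t: 26.3
ee_pos: [0.5881, 0.1806, 0.1611]
ee_rot: [[0.574, 0.809, -0.128], [0.789, -0.588, -0.177], [-0.219, 0.001, -0.976]]
contact_force: [-0.7, -2.6, 5.2]
width: 0.199
gripper_force: 81.4
```

drive_tool(
  turn=[
    [0, 0, 0],
    [0, 0, 0],
    [0, 0, 0],
    [0, 0, 0],
    [0, 0, 0],
  ],
  translation=[
    [0, 0, 0],
    [0, 0, 0],
    [0, 0, 0],
    [0, 0, 0],
    [0, 0, 0],
  ],
  claw=[1, 1, 1, 1, 1],
)

```text
t: 26.8
ee_pos: [0.5881, 0.1806, 0.1611]
ee_rot: [[0.574, 0.809, -0.128], [0.789, -0.588, -0.177], [-0.219, 0.001, -0.976]]
contact_force: [-0.3, -2.7, 4.7]
width: 0.196
gripper_force: 81.4
```

```bash
python3 - <<'E' 2>/dev/null
from h import *
s,o=dial("d2",8); print(s["t"],s["ee_rot"],s["contact_force"])
r,g,b=o[...,0],o[...,1],o[...,2];v,u=np.mgrid[:400,:400];near=np.hypot(u-200,v-196)
C=lambda w:np.array([(u*w).sum(),(v*w).sum()])/w.sum()
hub=C(np.clip(r-b-45,0,60)*(near<30));mk=C(np.clip(r-g-25,0,80)*(near<175)*(near>90)*(v>250))
m=((r>130)&(near<180)).astype(np.uint8);ct=max(cv2.findContours(m,0,1)[0],key=cv2.contourArea)
print(hub,mk,cv2.fitEllipse(cv2.convexHull(ct)))
th=np.arctan2(u-hub[0],v-hub[1]);rr=np.hypot(u-hub[0],v-hub[1])
for a,bb in((30,60),(60,95)):
  w=np.clip(110-np.maximum(r,g),0,80)*(rr>a)*(rr<bb)*(abs(th)<.6);print("ptr ang",(w*th).sum()/w.sum())
print("mark ang",np.arctan2(*(mk-hub)))
E
```

```text
26.8 [[ 5.73975884e-01  8.08788435e-01 -1.28113046e-01]
 [ 7.89087541e-01 -5.88099236e-01 -1.77426440e-01]
 [-2.18843637e-01  7.46089721e-04 -9.75759656e-01]] [-0.25319144 -2.73308034  4.71796518]
[198.55260772 191.2490106 ] [228.48106723 339.2777769 ] ((195.80035400390625, 188.57437133789062), (286.546142578125, 304.2473449707031), 91.28337860107422)
ptr ang 0.13035713008009753
ptr ang 0.18436417798653942
mark ang 0.19949085519981538
```

View pics/d2.png

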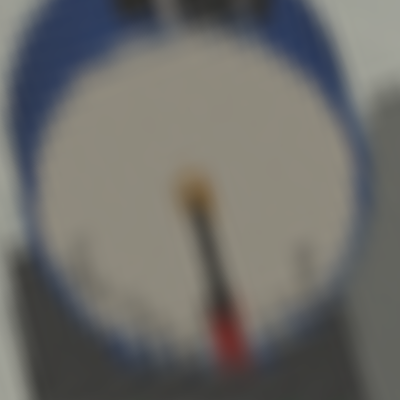

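The pointer runs from (197,195) to (217,305) and meets the red mark at (228,340). I'll check the residual more closely.

```bash
python3 - <<'E' 2>/dev/null
from h import *
for n,sl in(("d1",0),("d2",.2)):
  o=np.load(f"pics/{n}.npz")["o"];g=o[...,1];r=o[...,0]
  v,u=np.mgrid[:400,:400]
  rows=[]
  for y in range(215,308,4):
    x0=199+sl*(y-195);lo,hi=int(x0-24),int(x0+25)
    seg=g[y-1:y+2,lo:hi].mean(0);bg=np.percentile(seg,75);w=np.clip(bg-10-seg,0,None);rows.append((y,(w*np.arange(lo,hi)).sum()/w.sum()))
  rows=np.array(rows);k=np.polyfit(rows[:,0],rows[:,1],1);
  mw=np.clip(r-g-25,0,80)*(v>290)*(abs(u-230)<40);mx,my=(u*mw).sum()/mw.sum(),(v*mw).sum()/mw.sum()
  res=np.std(rows[:,1]-np.polyval(k,rows[:,0]))
  print(n,"slope ang",np.arctan(k[0]),"res",res,"line@195",np.polyval(k,195),"mark",mx,my,"line@mark",np.polyval(k,my), "lateral mm",(mx-np.polyval(k,my))*np.cos(np.arctan(k[0]))/4)
  print(np.round(rows[::3],1).tolist())
E
```

```text
d1 slope ang 0.0015058016406518633 res 0.646771946586212 line@195 199.59035652503744 mark 230.54841948486626 334.1905068158012 line@mark 199.79994997697727 lateral mm 7.687108661940634
[[215.0, 199.9], [227.0, 200.6], [239.0, 199.3], [251.0, 198.9], [263.0, 199.3], [275.0, 199.5], [287.0, 199.4], [299.0, 200.1]]
d2 slope ang 0.24549147622929454 res 0.2644396114023079 line@195 194.64157165578445 mark 228.48106722760582 339.27777689600197 line@mark 230.78963772153514 lateral mm -0.5598387316954624
[[215.0, 199.5], [227.0, 202.6], [239.0, 205.7], [251.0, 208.6], [263.0, 211.7], [275.0, 214.8], [287.0, 218.2], [299.0, 220.6]]
```

drive_tool(
  turn=[
    [0, 0, 0],
    [0, 0, 0],
    [0, 0, 0],
    [0, 0, 0],
    [0, 0, 0],
  ],
  translation=[
    [0, 0, -0.3],
    [0, 0, -0.6],
    [0, 0, -0.6],
    [0, 0, -0.6],
    [0, 0, -0.6],
  ],
  claw=[1, 1, 1, 1, 1],
)

```text
t: 27.7
ee_pos: [0.5879, 0.1808, 0.1614]
ee_rot: [[0.574, 0.809, -0.128], [0.789, -0.588, -0.176], [-0.218, -0.0, -0.976]]
contact_force: [-0.2, -2.1, 0.9]
width: 0.201
gripper_force: 81.1
```

drive_tool(
  turn=[
    [0, 0, 0],
    [0, 0, 0],
    [0, 0, 0],
    [0, 0, 0],
    [0, 0, 0],
  ],
  translation=[
    [0, 0, 0],
    [0, 0, 0],
    [0, 0, 0],
    [0, 0, 0],
    [0, 0, 0],
  ],
  claw=[1, 1, 1, 1, 1],
)

```text
t: 28.2
ee_pos: [0.5878, 0.1809, 0.1613]
ee_rot: [[0.574, 0.809, -0.128], [0.79, -0.588, -0.176], [-0.218, -0.0, -0.976]]
contact_force: [0.7, 0.1, -3.5]
width: 0.201
gripper_force: 80.3
```

```bash
cat >> h.py <<'E'
def meas(n,sl=.2):
  s,o=dial(n,8);g=o[...,1];r=o[...,0];v,u=np.mgrid[:400,:400];rows=[]
  for y in range(215,308,4):
    x0=199+sl*(y-195);lo,hi=int(x0-24),int(x0+25)
    seg=g[y-1:y+2,lo:hi].mean(0);bg=np.percentile(seg,75);w=np.clip(bg-10-seg,0,None);rows.append((y,(w*np.arange(lo,hi)).sum()/w.sum()))
  rows=np.array(rows);k=np.polyfit(rows[:,0],rows[:,1],1)
  mw=np.clip(r-g-25,0,80)*(v>290)*(abs(u-230)<40);mx,my=(u*mw).sum()/mw.sum(),(v*mw).sum()/mw.sum()
  hub=np.array([np.polyval(k,195),195.])
  print(n,"t",s["t"],"tilt",np.arcsin(-s["ee_rot"][2,0]),"F",s["contact_force"],"ptr",np.arctan(k[0]),"mark-ptr lateral rad",(mx-np.polyval(k,my))*np.cos(np.arctan(k[0]))/4/34.5,"mark",mx,my,"line195",hub[0])
E
python3 - <<'E' 2>/dev/null
from h import *
meas("d3")
E
```

```text
d3 t 28.2 tilt 0.2195660190995677 F [ 0.74074878  0.09900989 -3.48439237] ptr 0.24024477465351834 mark-ptr lateral rad -8.663754849707062e-05 mark 230.53670645032702 336.9467020635241 line195 195.77545916689056
```

Off contact, pointer and mark agree (residual 0.000) at tilt 0.2196. Now I'll re-touch very lightly.

drive_tool(
  turn=[
    [0, 0, 0],
    [0, 0, 0],
    [0, 0, 0],
    [0, 0, 0],
    [0, 0, 0],
  ],
  translation=[
    [0, 0, 0.1],
    [0, 0, 0.2],
    [0, 0, 0.3],
    [0, 0, 0.3],
    [0, 0, 0.3],
  ],
  claw=[1, 1, 1, 1, 1],
)

```text
t: 29.1
ee_pos: [0.588, 0.1807, 0.1614]
ee_rot: [[0.574, 0.809, -0.128], [0.789, -0.588, -0.176], [-0.218, 0.0, -0.976]]
contact_force: [-0.5, 0.6, -3.7]
width: 0.2
gripper_force: 80.3
```

drive_tool(
  turn=[
    [0, 0, 0],
    [0, 0, 0],
    [0, 0, 0],
    [0, 0, 0],
    [0, 0, 0],
  ],
  translation=[
    [0, 0, 0.1],
    [0, 0, 0.2],
    [0, 0, 0.2],
    [0, 0, 0.2],
    [0, 0, 0.2],
  ],
  claw=[1, 1, 1, 1, 1],
)

```text
t: 29.6
ee_pos: [0.5879, 0.1806, 0.1612]
ee_rot: [[0.574, 0.809, -0.128], [0.789, -0.588, -0.176], [-0.218, 0.0, -0.976]]
contact_force: [-0.1, -0.0, -3.4]
width: 0.199
gripper_force: 80.3
```

drive_tool(
  turn=[
    [0, 0, 0],
    [0, 0, 0],
    [0, 0, 0],
    [0, 0, 0],
    [0, 0, 0],
  ],
  translation=[
    [0, 0, 0.1],
    [0, 0, 0.2],
    [0, 0, 0.3],
    [0, 0, 0.3],
    [0, 0, 0.3],
  ],
  claw=[1, 1, 1, 1, 1],
)

```text
t: 30.1
ee_pos: [0.5879, 0.1806, 0.161]
ee_rot: [[0.574, 0.809, -0.128], [0.789, -0.588, -0.176], [-0.218, 0.0, -0.976]]
contact_force: [0.6, 0.1, -2.7]
width: 0.197
gripper_force: 80.4
```

drive_tool(
  turn=[
    [0, 0, 0],
    [0, 0, 0],
    [0, 0, 0],
    [0, 0, 0],
    [0, 0, 0],
  ],
  translation=[
    [0, 0, 0.1],
    [0, 0, 0.2],
    [0, 0, 0.3],
    [0, 0, 0.3],
    [0, 0, 0.3],
  ],
  claw=[1, 1, 1, 1, 1],
)

```text
t: 30.6
ee_pos: [0.588, 0.1806, 0.1608]
ee_rot: [[0.574, 0.809, -0.127], [0.789, -0.588, -0.176], [-0.217, 0.001, -0.976]]
contact_force: [0.3, 0.3, 0.6]
width: 0.201
gripper_force: 80.7
```

drive_tool(
  turn=[
    [0, 0, 0],
    [0, 0, 0],
    [0, 0, 0],
    [0, 0, 0],
    [0, 0, 0],
  ],
  translation=[
    [0, 0, 0],
    [0, 0, 0],
    [0, 0, 0],
    [0, 0, 0],
    [0, 0, 0],
  ],
  claw=[1, 1, 1, 1, 1],
)

```text
t: 31.1
ee_pos: [0.5879, 0.1806, 0.1607]
ee_rot: [[0.574, 0.809, -0.127], [0.789, -0.588, -0.176], [-0.217, 0.0, -0.976]]
contact_force: [0.4, 0.7, 0.6]
width: 0.203
gripper_force: 80.9
```

```bash
python3 - <<'E' 2>/dev/null
from h import *
meas("d4"); print(env.get_state()["contact_force"])
E
```

```text
d4 t 31.1 tilt 0.21913592759395933 F [0.36711562 0.74207896 0.59468451] ptr 0.25283090099435973 mark-ptr lateral rad -0.007354834368010989 mark 230.75608689542338 338.8728003973699 line195 194.63346424977198
[0.12352509 0.04986141 1.72925039]
```

```bash
python3 -c "
from station import env
print(env.finish_job())"
```

```text
the job is handed in; nothing more can be done
None
```

I handed the job in at about 31.5 s: the green block is in the green nest, the red block in the red nest, and the gauge is still gripped and rests on the green stud's crown with about 4–5 N. The pointer reads within about 0.01 rad of the red mark by my last measurement; no verdict came back.

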